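Close the bottle-rack fence to the gauge mark with its thumbwheel

TASK

On the market stall's bottle rack, roll the knurled wheel under a fingertip until the sliding fence has closed the gap so far that its index blade lines up with the raised mark on the gauge rail. Work only the wheel: do not push the fence itself, and do not pick up or disturb the bottles, the jar or the carton. Finish with the hand clear.

Things in the scene. Friction and masses are not known exactly. Their poses are not given: they have to be found in the camera images.
- rack: Fixed plywood bottle rack, base 180 mm (x) by 270 (y) by 12 thick; origin at the centre of its underside. A fixed wooden wall near its -y end (inner face y = -108, along x, top 57 mm above the table) faces the sliding fence; the wheel stands at the +y end. An aluminium gauge rail runs along y at x = 66 to 88, y = -135 to 5, top 50 mm above the table.
- wheel_top (a point): Highest point of the knurled wheel at rest, 78 mm above the table, at x = -5, y = 65 mm on the rack, axes as the rack's. Grey cheeks flank the wheel 16 to 23 mm either side of its mid plane, 86 mm long in y, tops 60 mm above the table. Nothing within 100 mm is taller than the wheel. The wheel does not give under pressure; 4 to 10 N of it grips well.
- wheel: Dark steel knurled wheel, 64 mm diameter, 24 wide, axle along the rack's x, origin at its centre. Its top rolled towards the rack's -y (towards the bottles) closes the gap, back towards +y opens it; it starts at its open stop and turns up to 4.6 rad. 32 mm of rim travel moves the fence 10 mm the same way. It stays where it is left; turning it takes 1 to 2 N at the rim.
- fence: Aluminium sliding fence, an upright wall 118 mm long (rack's x), 8 thick, top 58 mm above the table; the wheel drives it along the rack's y, up to 46 mm towards -y. Origin on its gap face (-y side), at the top of the base. It must not be touched.
- fence_index (a point): Tip of the fence's index blade: a black blade 5 mm wide, 20 long, on the top of the fence's end, pointing at the gauge rail. The point lies on its top, in the plane of its -y side (the gap face), 64 mm above the table. Axes as the rack's.
- gauge_mark (a point): The gauge mark: a raised black rib, as wide as the blade (5 mm), 24 long (rack's x), 9 high, on a white clip 22 mm wide fixed on the gauge rail. The point lies at the rib's end nearest the fence, on its top, in the plane of its -y side, 64 mm above the table. The fence is set when fence_index and gauge_mark have the same y in the rack's frame; it starts 16 to 40 mm to the +y side. Axes as the rack's.
- bottle_a: Small white bottle, 30 mm diameter, 68 mm high, standing loose on the rack by the fixed wall; origin at the centre of its underside. Leave alone.
- bottle_b: As bottle_a, beside it. Leave alone.
- jar: Round jar with a screw cap, 48 mm diameter, 55 mm high, loose on the table beyond the wheel end of the rack; origin under its centre. Leave alone.
- carton: Small cardboard carton, 45 x 75 x 35 mm, loose on the table on the far side of the rack; origin under its centre. Leave alone.

How it is judged (in metres and radians):
On the way:
1. a fingertip bears on the wheel (contact force between the fingers and wheel above 0.5 N), for 0.2 s.
At the end, for the whole second after the job is handed in: The fence's index is within 3 mm of the gauge mark along the rack's y, the wheel is still, and the bottles, jar and carton stand upright within 15 mm of where they were (y of fence_index in the frame of gauge_mark between -0.003 and 0.003 m and angular speed of wheel below 0.1 rad/s and distance of each of bottle_a, bottle_b, jar, carton from where it was at the start of the episode below 0.015 m and angle between each of bottle_a, bottle_b, jar, carton's own z axis and vertical below 0.35 rad); the robot touches nothing.
It fails at once if the robot pushes the sliding fence itself (more than 2 N) (contact force between any of the fingers, the arm and fence above 2 N).
It fails at once if a bottle is moved over 15 mm, lifted or tipped (distance of any of bottle_a, bottle_b from where it was at the start of the episode above 0.015 m or angle between any of bottle_a, bottle_b's own z axis and vertical above 0.35 rad).
It fails at once if the jar or carton is moved over 15 mm, lifted or tipped (distance of any of jar, carton from where it was at the start of the episode above 0.015 m or angle between any of jar, carton's own z axis and vertical above 0.35 rad).
It also fails if it takes over 58 s, if anything falls off the work surface, if the arm or the gripper's body presses on something with over 40 N, if the wrist force passes 120 N, or if a joint passes its speed limit or range.

ROBOT

A 6-joint arm with a two-finger parallel gripper is mounted at the origin on the work surface. World frame = base frame: x ahead of the robot, y to its left, z up, the work surface at z = 0. Lengths are in mm, angles in rad, forces in N, time in s.
With the tool pointing down it reaches from about 275 to 750 mm from the base axis. Payload 10.2 kg.
Tool frame: the origin (TCP) lies midway between the tips of the shut fingers; the grasp point (between the pads) lies 19 mm behind it (ctrl.grasp_offset is the distance from the TCP to the grasp point, in mm); z points along the fingers, y is the line along which they close (so a half turn about z gives the same grasp; the last joint's range is limited). The gripper opens to 85 mm and grips with 20 to 120 N. Pads are 22 mm wide; open, the fingers measure 114 mm over their backs; the gripper's body (76 mm by 85 mm) begins 54 mm behind the grasp point. The pads swing forward as they close: fully open they stand 13 mm farther back than shut.
Start: joints at [-0.223, 0.313, 1.498, -0, 1.331, -0.223], TCP at [525.006, -0.013, 231.294] pointing down, gripper open.
Joint ranges: [-2.94, 2.94], [-0.97, 2.17], [0.19, 2.56], [-1.23, 4.37], [0.02, 3.11], [-2.88, 2.88]. Speed limits (rad/s): [2.39, 2.39, 3.01, 3.14, 3.14, 3.14].

INTERFACE

Orientations are given as a unit quaternion [w, x, y, z].
In Python, from rig import ctrl, viewer, models gives the robot as it stands. The module is installed in compiled form; this text tells all that it offers.
- The arm moves only by the shell command python3 -m pendant 'ROWS' [OPENING] [FORCE]. ROWS is text: rows parted by semicolons, each of 4 numbers parted by spaces: the shift along the tool's x, y, z in m, then the turn about the tool's z in rad. In form: x y z yaw; .... A call has 1 to 10 rows; each row shifts and turns the commanded pose from where the row before left it, along the tool's axes as they then stand; what a row does not reach is not made up. A row lasts 1/8 s, in which the tool goes at most 62.5 mm and 10.7 degrees, less where a joint would pass 70% of its speed; a pose out of reach is approached as far as the arm can. A call is refused whole if a number of a shift passes 0.0625 or a number of a turn 0.188, either way. A call with a gripper value outside its range is refused whole. OPENING is the opening, from 0 (shut) to 1 (fully open), set as the call begins (- or left out, the last holds). The fingers move at their own pace and stop on an object; FORCE is the grip in N (left out, the last holds). Time passes only in rows, so rows that do not move let the fingers close. It gives the time, the measured TCP pose, the force, the opening and the grip force at its end, in the units of the state.
- ctrl.sense(): the state, without advancing time (a new reading comes with each control period).
- viewer.capture(name): name is "scene" or "side" or "wrist"; returns a dict with "color" (384x512x3 uint8, red, green, blue), "vertical_fov" (degrees; the focal length in pixels is half the picture's height over the tangent of half this angle, whatever the lens; pixels are square), "cx", "cy" (the principal point, pixels), "pose" (4x4, takes a point from camera to world coordinates). Camera axes: x right, y down, z forward; pixel columns grow to the right and rows downward; lengths in mm; the calibration is good to about 2 mm. A picture is of the moment at which its call begins. There is no depth.
- ctrl.finish_job(): hands the job in; it is judged then, once.
Trained networks look in the newest picture that a camera, given by its name, has taken for a name from the list of things; names that differ only in an ending like _2 or _b are one class to them, and where a whole thing is asked for, a point or a joint stands for the part that bears it (a point fixed in the world has none). Each returns a list of dicts, best first, with "p" (0 to 1); they miss things now and then, are a little off and sometimes report something else, mostly with a low value. They report only what shows in the picture. A call takes as long as a camera call.
- models.boxes_of(camera, query): "at" ([x, y, z] in mm, in world coordinates, good to about 4 mm: the middle of the surface that is visible of it).
The state is a dict: "time_s": time; "joints": joint angles; "dq": joint speeds; "tau": joint torques, N m; "eef_pos": TCP position; "ee_rot": TCP orientation; "force": force on the tool from outside, world axes, zero at the start; "wrist_torque": the same for the moment, N m; "grip_width": opening from 0.0 (shut) to 1.0 (fully open); "grip_force": force on a finger pad.
Only numpy, scipy, OpenCV 4.12 (cv2) and the standard library are available. Lean on these libraries where they do the work, as an engineer would, in place of code of your own. Each camera call takes 0.05 s, during which the arm holds its last target. There are 200 camera calls.

## Working session

There is one attempt and no reset: what is moved stays moved. The work goes in short steps, Python scripts to look and compute and a shell command to move; the robot and the scene stay as the last step left them, time stands still between calls to the robot, and variables do not carry over. Pictures are saved under pics/ and viewed, at most 10 in all, crops included, and the job is handed in when it is done.

```bash
mkdir -p pics
cat > h.py <<'E'
import numpy as np, cv2
from rig import ctrl, viewer, models
def cap(n,f=None):
    c=viewer.capture(n)
    if f: cv2.imwrite('pics/'+f,c['color'][:,:,::-1])
    return c
def ray(c,u,v,z):
    f=192/np.tan(np.radians(c['vertical_fov'])/2); P=np.array(c['pose'])
    d=P[:3,:3]@[(u-c['cx'])/f,(v-c['cy'])/f,1]; o=P[:3,3]
    return o+d*(z-o[2])/d[2]
def proj(c,p):
    f=192/np.tan(np.radians(c['vertical_fov'])/2); P=np.array(c['pose'])
    q=P[:3,:3].T@(np.array(p)-P[:3,3]); return c['cx']+f*q[0]/q[2],c['cy']+f*q[1]/q[2]
E
python3 - <<'E'
from h import *
np.set_printoptions(precision=1,suppress=True)
s=ctrl.sense();print(s['eef_pos'],s['ee_rot'],s['time_s'])
ims=[]
for n in ['scene','wrist']:
    c=cap(n,n+'0.png');print(n,np.array(c['pose'])[:3,3])
    for q in ['rack','wheel','wheel_top','fence','fence_index','gauge_mark','bottle_a','jar','carton']:
        for d in models.boxes_of(n,q)[:2]: print(q,np.array(d['at']),round(d['p'],2),np.array(proj(c,d['at'])))
E
```

```text
[524.7   0.  230.7] [-0.   0.7  0.7 -0. ] 0.0
scene [1061.3  324.   492.6]
wheel [551.1 139.2  70.4] 0.72 [295.2 178.9]
wheel [591.8 113.8  14.4] 0.26 [271.7 208.9]
fence [574.8  78.9  45.2] 0.84 [260.5 185.8]
fence_index [578.   72.5  43.7] 0.71 [256.8 186.3]
gauge_mark [677.7  62.9  55.6] 0.51 [224.7 210.5]
bottle_a [647.5  22.2  54.9] 0.71 [214.9 193.4]
bottle_a [576.6 -12.1  49.6] 0.6 [220.4 170. ]
jar [540.9 300.7  41.3] 0.79 [378.5 217.3]
carton [725.6 174.5  34.4] 0.94 [268.2 262.5]
wrist [525.2  81.9 373.9]
rack [568.4  88.2  10.3] 0.7 [290.9  94.6]
wheel_top [569.2  92.   13.9] 0.88 [292.   91.1]
fence [569.9  77.5  55.2] 0.69 [296.9 104.5]
fence_index [567.1  75.   54.7] 0.81 [294.1 107. ]
fence_index [540.4 138.7  75.2] 0.75 [271.2  35.6]
gauge_mark [670.1  59.4  57.4] 0.83 [389.8 122.2]
gauge_mark [627.9  15.9  60.8] 0.5 [347.3 162.8]
bottle_a [628.4  17.1  60.5] 0.92 [347.8 161.7]
bottle_a [566.2 -11.9  55.4] 0.79 [290.2 185.5]
jar [565.9 -11.4  55.8] 0.28 [290.  185.2]
carton [696.4 153.9  34.5] 0.71 [418.6  27.5]
```

View pics/scene0.png

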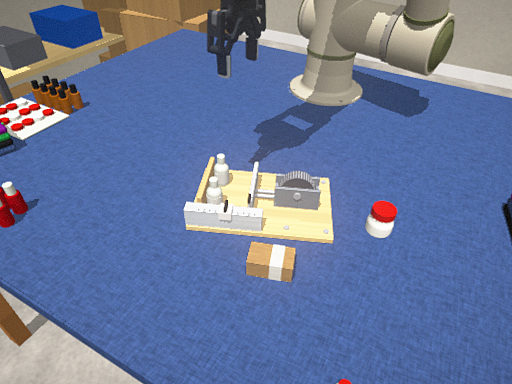

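View pics/wrist0.png

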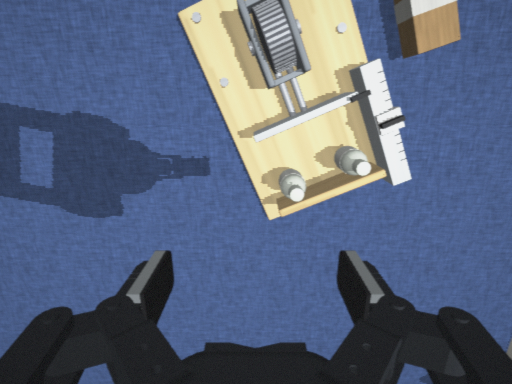

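The wrist view shows the blade tip near (368,96) and the rib near (392,122), with the rack yawed about 20°. The scene view shows the jar at (380,218) and the carton at (270,262), both clear of the path. I'll fit the rack pose from an enlarged crop.

Run:
```python
from h import *
im=cv2.imread('pics/wrist0.png')
cv2.imwrite('pics/crop1.png',cv2.resize(im[0:225,170:470],None,fx=2.6,fy=2.6,interpolation=cv2.INTER_CUBIC))
```

```text
(no output)
```

View pics/crop1.png

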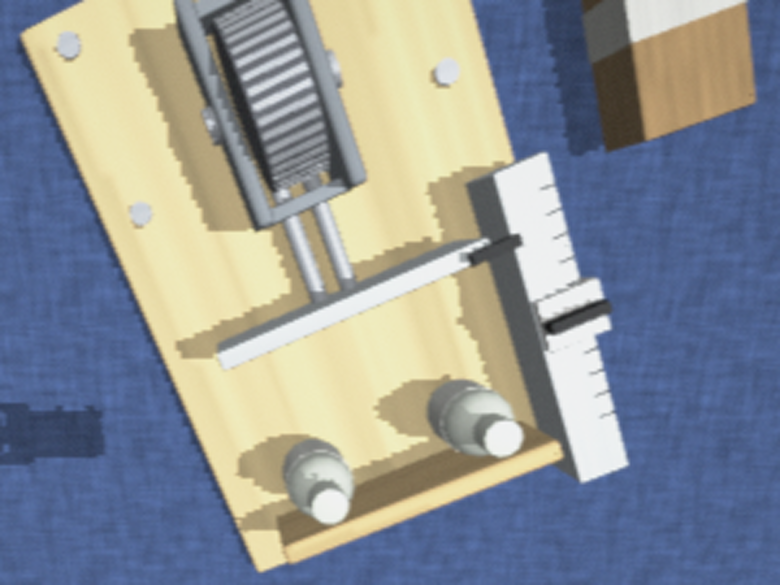

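The crop shows base corners at (22,35) and (262,572), rail corners at (548,153), (628,465) and (582,482), the blade tip at (521,243) and the rib's near end at (548,333). All are crop pixels.

```bash
cat > fit.py <<'E'
from h import *
from scipy.optimize import least_squares
def fit(c,pts,x0=(600,80,.36)):
    def R(t): return np.array([[np.cos(t),-np.sin(t)],[np.sin(t),np.cos(t)]])
    def pr(x,p): return np.r_[R(x[2])@p[:2]+x[:2],p[2]]
    r=least_squares(lambda x:np.ravel([np.array(proj(c,pr(x,np.array(p,float))))-uv for p,uv in pts]),x0)
    return r.x,np.abs(r.fun).max(),lambda p:pr(r.x,np.array(p,float)),R(r.x[2])
E
python3 - <<'E'
from fit import *
c=cap('wrist')
k=lambda u,v:np.array([170+u/2.6,v/2.6])
pts=[((-90,135,12),k(22,35)),((-90,-135,12),k(262,572)),((88,5,50),k(548,153)),((88,-135,50),k(628,465)),((66,-135,50),k(582,482))]
x,e,pr,R=fit(c,pts);print(x,e,'wheel top',pr((-5,65,78)))
for n,u,v in [('blade',521,243),('mark',548,333),('mark far',608,310),('blade +y',519,235)]:
    print(n,R.T@(ray(c,*k(u,v),64)[:2]-x[:2]))
E
```

```text
[5.75992683e+02 8.38631915e+01 4.02629252e-01] 1.0773023122691825 wheel top [545.92299833 141.70620364  78.        ]
blade [ 63.49174048 -22.14897745]
mark [ 64.12427596 -59.91349442]
mark far [ 88.76456806 -60.56129251]
blade +y [ 63.58159264 -18.9845118 ]
```

The gap to close is about 38 mm, or roughly 121 mm at the rim. Next I move above the wheel with the fingers shut and align the tool with the rack.

```bash
python3 -m pendant '0.052 0.005 0 0;0.052 0.006 0 0;0.051 0.005 0 0;0 0 0.04 -0.134;0 0 0.04 -0.134;0 0 0.03 -0.134;0 0 0 0;0 0 0 0' 0 20
python3 - <<'E'
from h import *
s=ctrl.sense();print(s)
cap('wrist','w1.png');cap('side','s1.png')
a=[cv2.imread('pics/%s1.png'%n) for n in 'ws']
cv2.imwrite('pics/m1.png',cv2.resize(np.hstack(a),(800,300)))
E
```

```text
time_s: 2.05
eef_pos: [541.7, 155.0, 122.8]
ee_rot: [0.001, 0.553, 0.833, 0.001]
force: [-0.0, 0.1, 0.1]
grip_width: 0.001
grip_force: 0.0
{'time_s': 2.05, 'joints': array([ 7.07971389e-02,  4.99347743e-01,  1.52303844e+00, -1.57325294e-05,
        1.11706695e+00, -3.28584620e-01]), 'dq': array([ 9.52911845e-05, -1.08023836e-02, -5.23007855e-03, -4.68136138e-05,
       -4.57255463e-03, -8.62765399e-03]), 'tau': array([-6.41815117e-03, -4.57576418e+01, -2.26900363e+01, -7.60603280e-05,
        4.06282197e-03, -1.69600773e-02]), 'eef_pos': array([541.73999217, 155.00630156, 122.75067876]), 'ee_rot': array([8.51706660e-04, 5.52785732e-01, 8.33322741e-01, 6.47325733e-04]), 'force': array([-0.03315157,  0.08621824,  0.08751069]), 'wrist_torque': array([-0.0007152 , -0.00733375,  0.04447734]), 'grip_force': 0.0, 'grip_width': 0.000992706211765036}
```

View pics/m1.png

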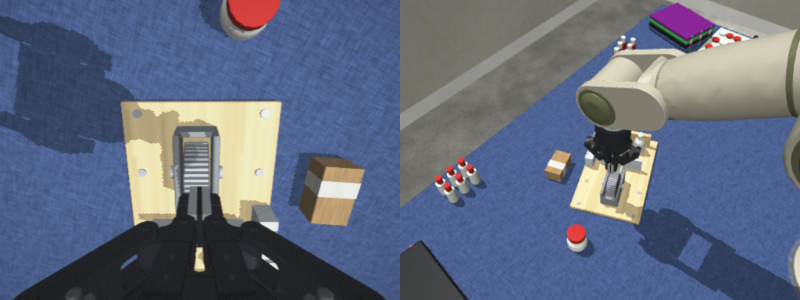

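The left panel shows the fingertips over the wheel at about (200,190), with the rack's edges parallel to the image, so the tool is aligned. Now descend until contact.

```bash
python3 -m pendant '0 0 0.015 0;0 -0.001 0.015 0;0 0 0.005 0;0 0 0 0'; python3 -m pendant '0 0 0.002 0;0 0 0.002 0;0 0 0 0'; python3 -m pendant '0 0 0.002 0;0 0 0 0'
```

```text
time_s: 2.65
eef_pos: [539.9, 154.6, 85.8]
ee_rot: [-0.0, 0.552, 0.834, -0.0]
force: [-0.6, -0.2, -0.4]
grip_width: -0.0
grip_force: 0.0
time_s: 3.02
eef_pos: [540.0, 154.6, 82.3]
ee_rot: [-0.0, 0.552, 0.834, -0.0]
force: [0.0, -0.6, -0.1]
grip_width: -0.001
grip_force: 0.0
time_s: 3.28
eef_pos: [540.0, 154.6, 80.2]
ee_rot: [-0.0, 0.552, 0.834, -0.0]
force: [1.0, 0.1, 0.4]
grip_width: -0.004
grip_force: 0.0
```

```bash
python3 -m pendant '0 0 0.002 0;0 0 0 0'; python3 -m pendant '0 0 0.001 0;0 0 0 0'
```

```text
time_s: 3.52
eef_pos: [540.0, 154.6, 78.1]
ee_rot: [-0.0, 0.552, 0.834, -0.0]
force: [0.3, 0.3, -0.0]
grip_width: -0.001
grip_force: 0.0
time_s: 3.78
eef_pos: [540.2, 154.6, 77.5]
ee_rot: [0.0, 0.552, 0.834, 0.0]
force: [0.7, -0.1, 1.9]
grip_width: 0.002
grip_force: 0.8
```

```bash
python3 -m pendant '0 0 0.001 0;0 0 0 0'; python3 -m pendant '-0.004 0 0 0;0 0 0 0'
```

```text
time_s: 4.03
eef_pos: [540.3, 154.6, 77.2]
ee_rot: [0.0, 0.552, 0.834, 0.0]
force: [-3.1, 0.1, 7.9]
grip_width: -0.002
grip_force: 4.2
time_s: 4.28
eef_pos: [542.0, 150.9, 77.6]
ee_rot: [0.0, 0.552, 0.834, 0.0]
force: [-4.9, -0.4, 12.5]
grip_width: 0.001
grip_force: 6.3
```

```bash
python3 -m pendant '-0.004 0 -0.0007 0;-0.004 0 0 0;0 0 0 0'; python3 -m pendant '-0.004 0 0 0;-0.004 0 0 0;0 0 0 0';python3 -m pendant '-0.004 0 0 0;-0.004 0 0 0;0 0 0 0'
python3 - <<'E'
from h import *
cap('wrist','w2.png');cap('scene','sc2.png')
a=[cv2.resize(cv2.imread('pics/w2.png'),(480,360)),cv2.resize(cv2.imread('pics/sc2.png')[140:260,160:320],(480,360))[:,:]]
cv2.imwrite('pics/m2.png',cv2.resize(np.hstack(a),(800,300)))
E
```

```text
time_s: 4.65
eef_pos: [545.1, 143.2, 77.9]
ee_rot: [0.0, 0.552, 0.834, 0.0]
force: [-2.7, -1.1, 9.1]
grip_width: 0.005
grip_force: 4.3
time_s: 5.03
eef_pos: [548.3, 135.9, 77.9]
ee_rot: [0.001, 0.552, 0.834, 0.0]
force: [-2.7, -2.4, 8.2]
grip_width: 0.005
grip_force: 4.2
time_s: 5.4
eef_pos: [551.3, 128.5, 77.1]
ee_rot: [0.0, 0.552, 0.834, 0.0]
force: [-0.3, -0.4, 3.0]
grip_width: -0.002
grip_force: 1.6
```

View pics/m2.png

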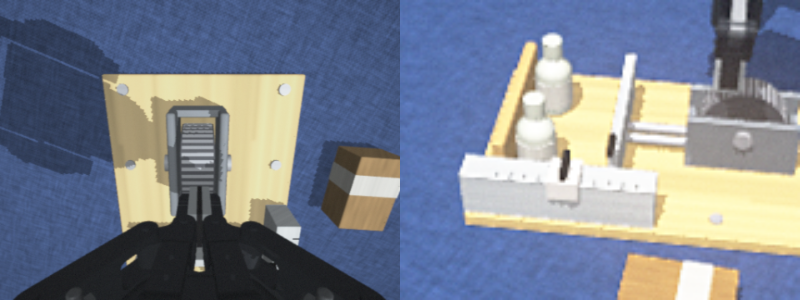

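The scene panel shows the blade at (612,145), which has moved toward the rib at (565,165). The wheel follows without slipping, so I repeat the stroke.

```bash
python3 -m pendant '0 0 -0.006 0;0.015 0 0 0;0.015 0 0 0;0 0 0.006 0;-0.005 0 0 0;-0.005 0 0 0;-0.005 0 0 0;-0.005 0 0 0;-0.005 0 0 0;-0.005 0 0 0'; python3 -m pendant '0 0 -0.006 0;0.015 0 0 0;0.015 0 0 0;0 0 0.006 0;-0.005 0 0 0;-0.005 0 0 0;-0.005 0 0 0;0 0 0 0'; python3 -m pendant '-0.005 0 0 0;-0.005 0 0 0;-0.005 0 0 0;0 0 0 0'
python3 - <<'E'
from h import *
cap('scene','sc3.png')
cv2.imwrite('pics/m3.png',cv2.resize(cv2.imread('pics/sc3.png')[170:240,180:280],(800,560),interpolation=cv2.INTER_CUBIC))
E
```

```text
time_s: 6.75
eef_pos: [551.3, 128.5, 77.2]
ee_rot: [0.0, 0.552, 0.834, 0.0]
force: [0.2, 0.6, 1.5]
grip_width: 0.001
grip_force: 0.7
time_s: 7.75
eef_pos: [545.7, 142.0, 77.9]
ee_rot: [0.001, 0.552, 0.834, 0.0]
force: [-2.5, -1.8, 11.1]
grip_width: -0.0
grip_force: 5.3
time_s: 8.25
eef_pos: [551.4, 128.3, 77.0]
ee_rot: [0.0, 0.552, 0.834, -0.0]
force: [0.9, -2.2, 3.6]
grip_width: -0.005
grip_force: 1.9
```

View pics/m3.png

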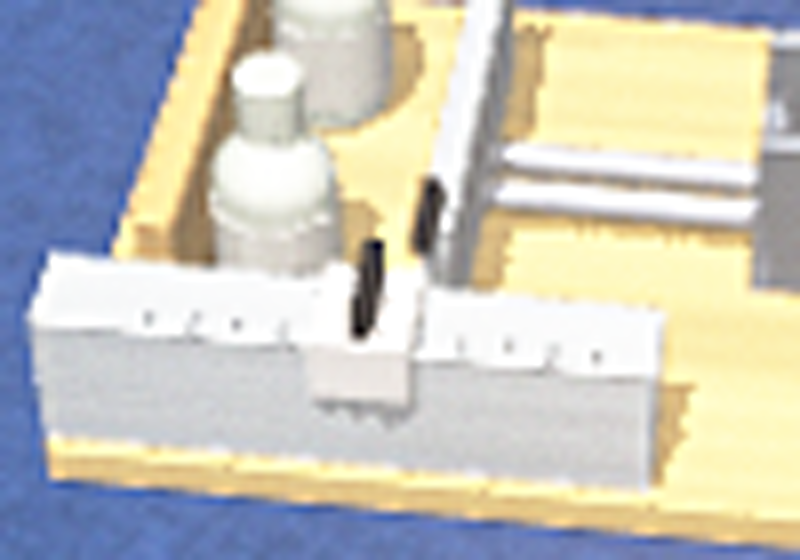

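The blade's outer end, −y side, is at crop (415,250), and the rib's near end, −y side, is at (364,241). Converting both to a gap:

Run:
```python
from h import *
c=cap('scene')
k=lambda u,v:(180+u/8,170+v/8)
t=.4026;yd=np.array([-np.sin(t),np.cos(t)]);xd=np.array([np.cos(t),np.sin(t)])
P=lambda u,v:ray(c,*k(u,v),64)[:2]
d=P(415,250)-P(364,241);print('tips',d@xd,d@yd)
d=P(357,335)-P(364,241);print('rib',d@xd,d@yd)
d=P(415,250)-P(427,180);print('blade',d@xd,d@yd)
```

```text
tips 1.495313797529962 11.613218163199699
rib 29.93738914121848 3.442375254475307
blade 23.8395935290526 0.8765912207128554
```

About 11 mm remains. One more stroke of 28 mm, then lift and move back for a close wrist view.

```bash
python3 -m pendant '0 0 -0.006 0;0.015 0 0 0;0.015 0 0 0;0 0 0.006 0;-0.005 0 0 0;-0.005 0 0 0;-0.005 0 0 0;-0.005 0 0 0;-0.005 0 0 0;-0.003 0 0 0'; python3 -m pendant '0 0 -0.01 0;0 0 -0.05 0;-0.04 -0.03 -0.05 0;-0.05 -0.03 -0.03 0;-0.05 0 0 0;0 0 0 0;0 0 0 0;0 0 0 0'
python3 - <<'E'
from h import *
c=cap('wrist','w4.png')
u,v=map(int,proj(c,(662.5,54.5,64)));print(u,v)
a,b=max(0,u-50),max(0,v-38);print(a,b)
cv2.imwrite('pics/m4.png',cv2.resize(cv2.imread('pics/w4.png')[b:b+75,a:a+100],None,fx=8,fy=8,interpolation=cv2.INTER_CUBIC))
E
```

```text
time_s: 9.6
eef_pos: [550.6, 130.2, 77.4]
ee_rot: [0.0, 0.552, 0.834, 0.0]
force: [-0.9, -0.0, 5.4]
grip_width: 0.003
grip_force: 2.3
time_s: 10.6
eef_pos: [551.3, -12.3, 209.8]
ee_rot: [-0.0, 0.551, 0.834, -0.0]
force: [1.0, 0.0, 0.4]
grip_width: 0.001
grip_force: 0.0
379 165
329 127
```

View pics/m4.png

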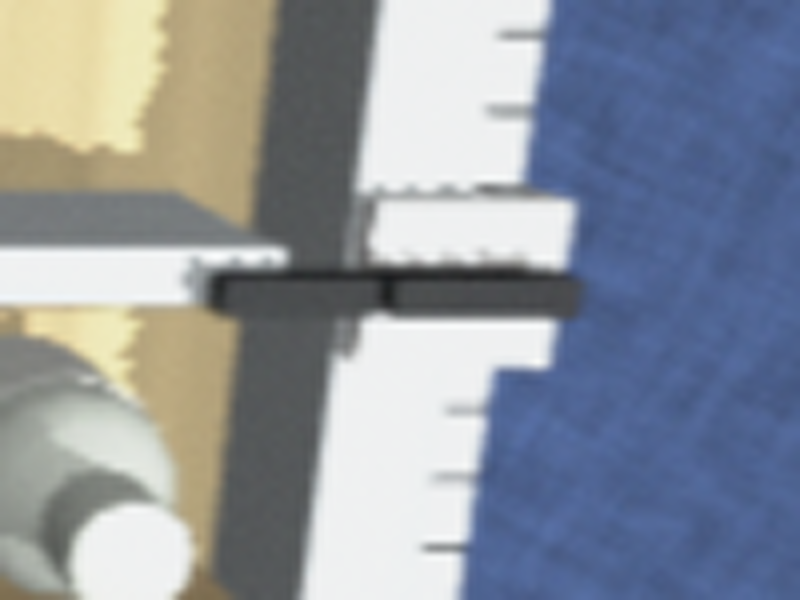

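The blade's lower edge (row ~316) and the rib's (row ~317) line up in one straight bar. At 8× zoom that is well under 1 mm, and the hand is clear.

```bash
python3 -c "
from rig import ctrl
print(ctrl.finish_job())"
```

```text
the job is handed in; nothing more can be done
None
```

I rolled the wheel until the index blade lined up with the gauge mark, to well under 1 mm in the last close-up. I never steered the hand at the fence, bottles, jar or carton. The job is handed in with the hand clear; no verdict came back.

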